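# Cap a concrete core for a compression test

### The job

Get the short concrete core ready for its compression test: stand it upright in the round steel dish, then put the aluminium cap, knob up, over the top of the core so that it sits fully down on it. The short core is the lower of the two whole round cores; leave the taller core standing where it is.

Things in the scene. Friction and masses are not known exactly. Their poses are not given: they have to be found in the camera images.
- core_mid (a point): The short core: a plain grey concrete cylinder standing on end on the table, 50 mm in diameter, 70 mm high, about 0.33 kg. The point is its centre, 35 mm above its underside; z is its axis, up.
- cell_floor (a point): The dish: a round steel base plate fixed to the table (120 mm in diameter, 10 mm thick) that carries a shallow round dish, 74 mm in inner and 88 mm in outer diameter, with a flat black rubber floor. The point is the centre of that floor, on which the core must stand; it is 14 mm above the table and the dish's rim is 8 mm above it. z is up.
- cap_knob (a point): The cap: aluminium disc, 84 mm wide, standing on its skirt, with an upright round knob to hold it by (28 mm wide, 46 tall, foot 20 mm above the skirt's edge); 0.35 kg. Its underside has a recess, 70 mm wide, 10 deep, that goes over the core; too wide to enter the dish. The point is on the knob's axis, 46 mm above the skirt's edge, 36 above the recess's roof, which rests on the core. z is up.
- tall_core_mid (a point): The taller core, not wanted: a plain grey concrete cylinder standing on end on the table, 50 mm in diameter, 110 mm high. The point is its centre, 55 mm above its underside; z is its axis, up.
Not all that is in view belongs to the job. Leave any yellow look-alike of the part that bears core_mid alone.

How it is judged:
By the outcome, as a careful person would: the job done as asked, in the order asked, and still so for the second after the job is handed in, with the robot touching nothing.
It also fails if it takes over 70 s, if anything falls off the work surface, if the arm or the gripper's body presses on something with over 40 N, if the wrist force passes 120 N, or if a joint passes its speed limit or range.

### The arm

A 6-joint arm with a two-finger parallel gripper is mounted at the origin on the work surface. World frame = base frame: x ahead of the robot, y to its left, z up, the work surface at z = 0. Lengths are in m, angles in rad, forces in N, time in s.
With the tool pointing down it reaches from about 0.35 to 0.8 m from the base axis. Payload 7.3 kg.
Tool frame: the origin (TCP) lies between the finger pads; the fingertips stand 25 mm ahead of it and the grasp point (between the pads) lies 6 mm ahead of it (r.tip_extent is the distance from the TCP to the fingertips, in m); z points along the fingers, y is the direction in which the jaws open and shut (so a half turn about z gives the same grasp; the last joint's range is limited). The gripper opens to 85 mm and grips with 20 to 120 N. Pads are 22 mm wide; open, the fingers measure 114 mm over their backs; the gripper's body (76 mm by 85 mm) begins 54 mm behind the grasp point. The pads swing forward as they close: fully open they stand 13 mm farther back than shut.
Start: joints at [1.076, 0.342, 1.524, -0, 1.275, -0.146], TCP at [0.179, 0.493, 0.256] pointing down, gripper open.
Joint ranges: [-2.53, 2.53], [-0.77, 2.02], [0.04, 2.7], [-1, 4.14], [0.28, 2.66], [-3.11, 3.11]. Speed limits (rad/s): [2.57, 2.57, 3.14, 3.14, 3.14, 3.14].

### API

Orientations are given as a unit quaternion [x, y, z, w].
In Python, from workcell import r, command_gripper, optics gives the robot as it stands. The module is installed in compiled form; this text tells all that it offers. Calls block until the motion is done:
- r.reach(position, orientation): joint-space move of the TCP to a pose.
- r.move_straight(position, orientation=None, speed=0.15, max_force=None): straight line of the TCP; orientation=None keeps the orientation; speed is the mean speed in m/s. With max_force (N) it stops when the force on the tool has changed by that much, and returns True; else False.
- r.movej(angles): joint-space move.
- command_gripper(opening, force=None): finger opening in m; force is the grip in N (None keeps the last); returns when the fingers have stopped.
- r.hold(seconds).
- r.solve_ik(position, orientation): joint angles nearest the present ones, or None.
- r.read_state(): the state.
- optics.get_image(name): name is "scene" or "top" or "wrist"; returns (picture, depth): 400x640x3 uint8, red, green, blue; 400x640 float32, m along the optical axis (not along the pixel's ray), 0 where there is no reading.
- optics.camera_model(name): a dict with "K" (3x3 intrinsics, pixels), "R" (3x3) and "t" (3): a world point X has camera coordinates R X + t; the wrist camera has in their place "tool_from_camera" (4x4, takes a point from camera to tool coordinates, whose origin is the TCP and whose axes are the flange's). Camera axes: x right, y down, z forward; pixel columns grow to the right and rows downward; lengths in m; the calibration is good to about 2 mm. A picture is of the moment at which its call begins: read the wrist's pose just before it. camera_model takes no time and is no camera call.
A pose or a line that the arm cannot do raises r.PlanningError and nothing moves.
- r.finish_job(): hands the job in, once; it reports no verdict.
The state is a dict: "time_s": time; "joint_positions": joint angles; "dq": joint speeds; "tau": joint torques, N m; "eef_pos": TCP position; "eef_rot": TCP orientation; "contact_force": force on the tool from outside, world axes, zero at the start; "torque": the same for the moment, N m; "grip_width": finger opening in m.
Only numpy, scipy, OpenCV 4.12 (cv2) and the standard library are available. Lean on these libraries where they do the work, as an engineer would, in place of code of your own. Each camera call takes 0.05 s, during which the arm holds its last target.

## Working session

There is one attempt and no reset: what is moved stays moved. The work goes in short steps, each a Python script; the robot and the scene stay as the last script left them, time stands still between calls to the robot, and variables do not carry over. Pictures are saved under pics/ and viewed, and the job is handed in when it is done.

```bash
mkdir -p pics
python3 - <<'E'
from workcell import r, command_gripper, optics
import cv2,numpy as np,pickle
s=r.read_state();print(s['time_s'],s['eef_pos'],s['eef_rot'],s['grip_width'],s['contact_force'])
for n in('scene','top','wrist'):
    im,d=optics.get_image(n); m=optics.camera_model(n)
    pickle.dump((im,d,m,s),open(f'{n}0.pkl','wb'))
    cv2.imwrite(f'pics/{n}0.png',im[:,:,::-1])
    print(n,m,(d==0).mean())
E
```

```text
0.0 [0.17923294 0.493075   0.25562665] [ 1.73516455e-01  9.84830680e-01 -7.16605768e-04 -2.39633098e-04] 0.08529580035557478 [ 0.38395147 -0.17697889 -0.10598727]
scene {'K': array([[498.17889769,   0.        , 318.94308573],
       [  0.        , 498.17889769, 207.00383815],
       [  0.        ,   0.        ,   1.        ]]), 'R': array([[ 0.21309765,  0.97688432, -0.01692385],
       [ 0.57028748, -0.13843002, -0.80969705],
       [-0.79332312,  0.16289308, -0.58660401]]), 't': array([-0.09363907, -0.2020596 ,  1.38739568])} 0.00426171875
top {'K': array([[468.31525839,   0.        , 319.06725417],
       [  0.        , 468.31525839, 201.34445428],
       [  0.        ,   0.        ,   1.        ]]), 'R': array([[ 0.01114819, -0.99993298, -0.00312395],
       [-0.98220018, -0.01036455, -0.18755101],
       [ 0.18750607,  0.0051592 , -0.9822499 ]]), 't': array([-0.0039249 ,  0.47702371,  1.00837493])} 0.00410546875
wrist {'K': array([[311.34935461,   0.        , 317.03516863],
       [  0.        , 311.34935461, 199.15112397],
       [  0.        ,   0.        ,   1.        ]]), 'tool_from_camera': array([[-1.31552226e-04, -9.53301178e-01, -3.02021270e-01,
         7.68400058e-02],
       [ 9.99999536e-01, -4.13743987e-04,  8.70370705e-04,
         4.77522734e-04],
       [-9.54684902e-04, -3.02021015e-01,  9.53300789e-01,
        -1.18126422e-01],
       [ 0.00000000e+00,  0.00000000e+00,  0.00000000e+00,
         1.00000000e+00]])} 0.00408203125
```

View pics/scene0.png

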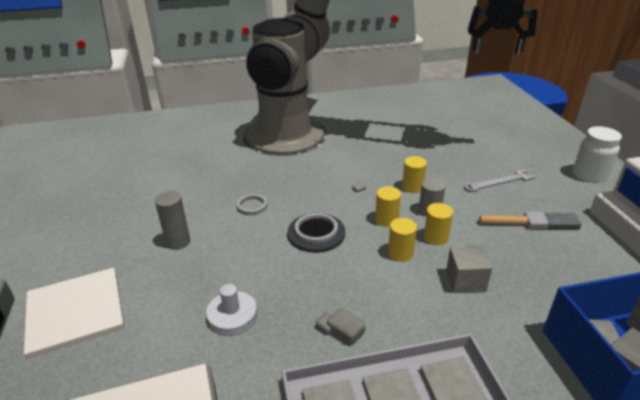

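View pics/top0.png

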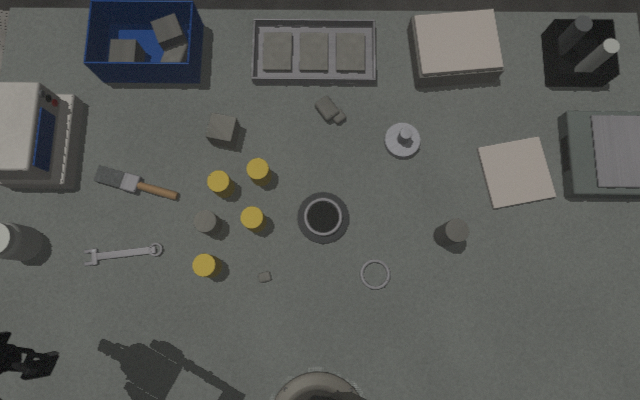

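The grey cylinder at top (206,222) / scene (432,195) stands among four yellow look-alikes. The other grey cylinder, at top (455,232) / scene (172,220), is the taller one. The dish is at top (323,217) and the cap at top (403,140). The short core fits (206,222). I'll confirm that in one enlarged crop and measure it.

```bash
cat > h.py <<'E'
import numpy as np,cv2,pickle
def cast(m,uv,z):
    K,R,t=m['K'],m['R'],m['t']
    uv=np.atleast_2d(uv).astype(float)
    d=np.c_[uv,np.ones(len(uv))]@np.linalg.inv(K).T@R   # world dirs
    c=-R.T@t
    return c+d*((z-c[2])/d[:,2])[:,None]
def cloud(m,d):
    v,u=np.mgrid[:400,:640]
    p=np.stack([(u-m['K'][0,2])/m['K'][0,0]*d,(v-m['K'][1,2])/m['K'][1,1]*d,d],-1)
    return (p-m['t'])@m['R']
E
python3 - <<'E'
from h import *
im,d,m,s=pickle.load(open('top0.pkl','rb')); W=cloud(m,d)
im2,d2,m2,_=pickle.load(open('scene0.pkl','rb')); W2=cloud(m2,d2)
hsv=cv2.cvtColor(im,cv2.COLOR_RGB2HSV)
def top(name,c,rad,lo,hi,W=W):
    H=W[...,2]; v,u=np.mgrid[:400,:640]
    k=((H>lo)&(H<hi)&((u-c[0])**2+(v-c[1])**2<rad*rad)).astype(np.uint8)
    n,l,st,ce=cv2.connectedComponentsWithStats(k)
    i=1+np.argmax(st[1:,4]); q=l==i
    P=W[q]; cn,_=cv2.findContours(q.astype(np.uint8),0,2)
    zz=np.median(P[:,2]); xyz=cast(m,ce[i],zz)[0] if W is globals()['W'] else None
    print(name,'n',st[i,4],'px',ce[i],'zmed',zz,'mean',P.mean(0)[:2],'mid',(P.min(0)+P.max(0))[:2]/2,'ext',np.ptp(P,0)[:2])
top('core',(206,222),18,.06,.08)
top('tall',(455,232),22,.10,.12)
top('cap disc',(403,140),24,.013,.028)
top('cap knob',(403,134),14,.055,.08)
top('dish',(323,217),34,.016,.03)
for nm,c in dict(y1=(219,182),y2=(258,169),y3=(252,218),y4=(204,265)).items(): top(nm,c,16,.055,.09)
a=cv2.resize(im[140:290,170:320],(500,500),interpolation=3);b=cv2.resize(im2[140:270,340:470],(500,500),interpolation=3)
cv2.imwrite('pics/crop1.png',cv2.resize(np.hstack([a,b]),(800,400))[:,:,::-1])
print(W[380,320],np.median(W[300:330,300:340,2]))
E
```

```text
core n 423 px [205.37825059 221.06382979] zmed 0.06955251662857763 mean [0.42601553 0.24853877] mid [0.42635976 0.2492024 ] ext [0.04890673 0.04947389]
tall n 461 px [456.74186551 230.18872017] zmed 0.10956723838045573 mean [ 0.40664377 -0.28656673] mid [ 0.40653947 -0.287324  ] ext [0.04760859 0.04960534]
cap disc n 787 px [401.91613723 140.54891995] zmed 0.0199745910123026 mean [ 0.63014432 -0.19261875] mid [ 0.63300979 -0.19443834] ext [0.08302883 0.08359203]
cap knob n 123 px [405.7804878 133.3495935] zmed 0.06567491461809087 mean [ 0.63223463 -0.19370917] mid [ 0.63278012 -0.19432387] ext [0.02627959 0.0275704 ]
dish n 373 px [323.22788204 216.10187668] zmed 0.021477199340678692 mean [ 0.447465   -0.00852222] mid [ 0.44675677 -0.0091518 ] ext [0.08617338 0.08499729]
y1 n 417 px [218.7529976  181.38129496] zmed 0.06987051742381532 mean [0.51515655 0.22397022] mid [0.51688734 0.22502115] ext [0.05044685 0.04984437]
y2 n 413 px [257.8716707  169.06053269] zmed 0.06964982883086371 mean [0.54423436 0.13824491] mid [0.5454393  0.13891464] ext [0.04873827 0.048988  ]
y3 n 422 px [252.14454976 217.54028436] zmed 0.06966192705071769 mean [0.43491087 0.14685188] mid [0.43617156 0.14716448] ext [0.04959556 0.04821063]
y4 n 451 px [204.52771619 264.98226164] zmed 0.06974633586288233 mean [0.33102545 0.24502559] mid [0.33110855 0.24568495] ext [0.04701173 0.04855816]
[ 0.08968908 -0.00498031  0.01123933] -0.0003903007848771653
```

View pics/crop1.png

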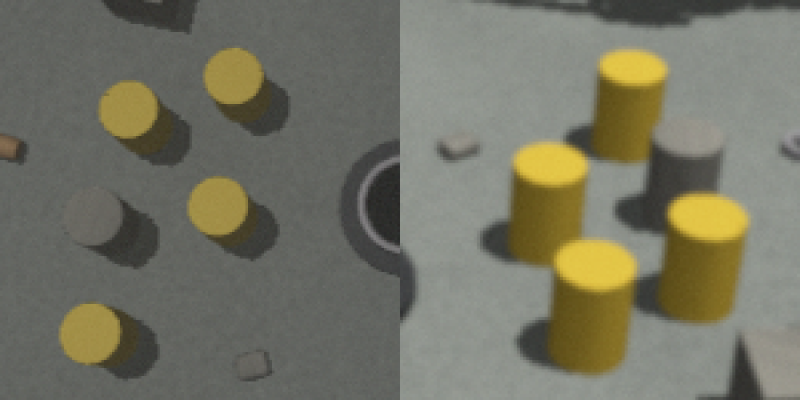

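The crop shows the only grey piece of this size at top (206,222), standing upright. It is 70 mm high by depth; the other grey one measures 110 mm. So the short core is at (0.426, 0.249). I'll grip with the jaw axis at about 45°, which clears the yellow neighbours. First I'll hover and check with the wrist camera.

```bash
cat >> h.py <<'E'
def q(psi):
    f=(np.pi/2-psi)/2
    return [np.sin(f),np.cos(f),0.,0.]
from scipy.spatial.transform import Rotation as Ro
def wristcloud(optics,r):
    s=r.read_state(); im,d=optics.get_image('wrist'); m=optics.camera_model('wrist')
    T=m['tool_from_camera'];v,u=np.mgrid[:400,:640];K=m['K']
    p=np.stack([(u-K[0,2])/K[0,0]*d,(v-K[1,2])/K[1,1]*d,d],-1)
    p=p@T[:3,:3].T+T[:3,3]
    return im,p@Ro.from_quat(s['eef_rot']).as_matrix().T+s['eef_pos'],d
def blob(W,d,c,rad,lo,hi):
    k=((d>0)&(W[...,2]>lo)&(W[...,2]<hi)&(np.hypot(W[...,0]-c[0],W[...,1]-c[1])<rad)).astype(np.uint8)
    n,l,st,ce=cv2.connectedComponentsWithStats(k)
    i=1+np.argmax(st[1:,4]);P=W[l==i]
    (x,y),rr=cv2.minEnclosingCircle(P[:,:2].astype(np.float32))
    print('n',st[i,4],'px',ce[i],'mean',P.mean(0),'circ',x,y,rr)
E
python3 - <<'E'
from h import *
from workcell import r, command_gripper, optics
for psi in (45,225,-135):
    a=r.solve_ik([.426,.249,.25],q(np.radians(psi))); print(psi,a)
r.reach([.426,.249,.25],q(np.radians(45)))
im,W,d=wristcloud(optics,r); cv2.imwrite('pics/w1.png',im[:,:,::-1])
blob(W,d,(.426,.249),.045,.06,.08)
s=r.read_state();print(s['time_s'],s['eef_pos'],s['joint_positions'])
E
```

```text
45 [ 3.73490999e-01  2.89806485e-01  1.61824976e+00 -4.44089210e-16
  1.23353641e+00 -4.11907164e-01]
225 [ 3.73490999e-01  2.89806485e-01  1.61824976e+00 -4.44089210e-16
  1.23353641e+00  2.72968549e+00]
-135 [ 3.73490999e-01  2.89806485e-01  1.61824976e+00 -4.44089210e-16
  1.23353641e+00  2.72968549e+00]
n 1960 px [319.63316327 181.75714286] mean [0.42749116 0.2527336  0.07040429] circ 0.42854776978492737 0.25193560123443604 0.025237945839762688
1.5083 [0.42547481 0.24992057 0.25004594] [ 3.75458747e-01  2.89733344e-01  1.61821981e+00  3.29262506e-04
  1.23358278e+00 -4.11718304e-01]
```

View pics/w1.png

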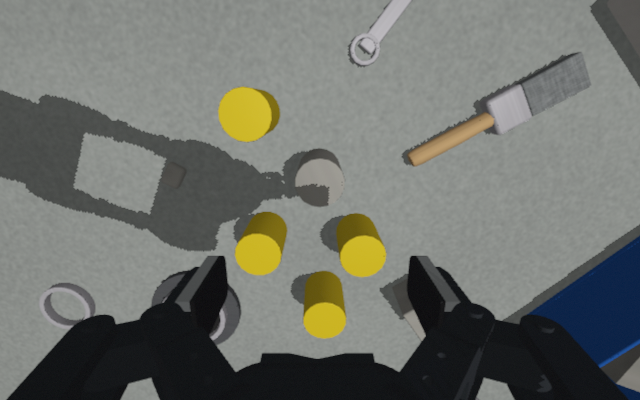

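The wrist view shows the grey core alone at (320,182), with the yellow ones at (260,250), (360,245), (325,320) and (245,115). The jaw line to its left and right is free. The wrist and top estimates differ by about 3 mm, so I'll use the mean and grasp.

```bash
python3 - <<'E'
from h import *
from workcell import r, command_gripper, optics
o=q(np.radians(45)); x,y=.4272,.2504
command_gripper(.078,60)
r.move_straight([x,y,.12],o,speed=.2)
hit=r.move_straight([x,y,.052],o,speed=.1,max_force=15); print('hit',hit)
command_gripper(.03,60)
s=r.read_state();print(s['time_s'],s['eef_pos'],s['grip_width'],s['contact_force'])
im,d=optics.get_image('wrist'); cv2.imwrite('pics/w2.png',im[:,:,::-1])
if .046<s['grip_width']<.055 and not hit:
    r.move_straight([x,y,.21],o,speed=.15)
    s=r.read_state();print(s['time_s'],s['eef_pos'],s['grip_width'],s['contact_force'])
    im,W,d=wristcloud(optics,r); cv2.imwrite('pics/w3.png',im[:,:,::-1])
    im,d=optics.get_image('scene'); cv2.imwrite('pics/s3.png',im[:,:,::-1])
    im,d=optics.get_image('top'); cv2.imwrite('pics/t3.png',im[:,:,::-1])
E
python3 -c "
import cv2,numpy as np
cv2.imwrite('pics/c3.png',np.hstack([cv2.resize(cv2.imread('pics/w3.png'),(400,250)),cv2.resize(cv2.imread('pics/s3.png')[50:300,260:660],(400,250))]))"
```

```text
hit False
3.7667 [0.42766163 0.2506214  0.05285894] 0.04892490062449038 [-0.42848419 -0.11809768  5.54757105]
5.0167 [0.42662163 0.25017975 0.2090057 ] 0.04899714440403367 [-0.04577638 -0.319296   -3.1947077 ]
```

View pics/c3.png

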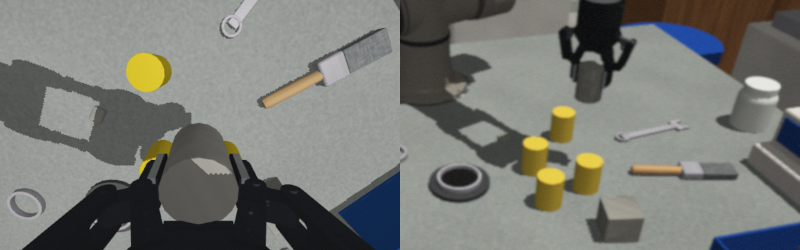

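The core hangs held (width 49 mm) and the yellow ones are undisturbed. Next I'll refine the dish centre from the ring in both views, then move over it and check the core in the grip.

Run:
```python
from h import *
for n,c in(('top',(323,217)),('scene',(317,230))):
    im,d,m,s=pickle.load(open(f'{n}0.pkl','rb')); g=cv2.cvtColor(im,cv2.COLOR_RGB2GRAY)
    k=(g<45).astype(np.uint8)
    # whole black floor seen inside ring
    nn,l,st,ce=cv2.connectedComponentsWithStats(k); i=l[c[1],c[0]]; print(n,'blk',st[i],ce[i],'z.014',cast(m,ce[i],.014)[0],'z.022',cast(m,ce[i],.022)[0])
    W=cloud(m,d); P=W[(W[...,2]>.018)&(W[...,2]<.027)&(np.hypot(W[...,0]-.447,W[...,1]+.009)<.055)]
    (x,y),rr=cv2.minEnclosingCircle(P[:,:2].astype(np.float32)); print('ring',len(P),x,y,rr)
    A=np.c_[2*P[:,:2],np.ones(len(P))];sol=np.linalg.lstsq(A,(P[:,:2]**2).sum(1),rcond=None)[0];print('fit',sol[:2])
from workcell import r, command_gripper, optics
r.move_straight([.447,-.009,.21],q(np.radians(45)),speed=.2)
s=r.read_state();print(s['time_s'],s['eef_pos'],s['contact_force'])
im,W,d=wristcloud(optics,r); cv2.imwrite('pics/w4.png',im[:,:,::-1])
P=W[(d>0)&(W[...,2]>.217)&(W[...,2]<.235)&(np.hypot(W[...,0]-.447,W[...,1]+.009)<.035)]
print('coretop',len(P),P.min(0),P.max(0)); A=np.c_[P[:,:2]-P[:,:2].mean(0),np.ones(len(P))];print('plane slope',np.linalg.lstsq(A,P[:,2],rcond=None)[0],P.mean(0),cv2.minEnclosingCircle(P[:,:2].astype(np.float32)))
for n in('top','scene'):
    im,d=optics.get_image(n);pickle.dump((im,d,optics.camera_model(n),s),open(f'{n}4.pkl','wb')); cv2.imwrite(f'pics/{n}4.png',im[:,:,::-1])
a=cv2.imread('pics/w4.png');b=cv2.imread('pics/scene4.png')[100:300,220:420]
cv2.imwrite('pics/c4.png',np.hstack([cv2.resize(a,(448,280)),cv2.resize(b,(280,280))]))
```

```text
top blk [     0      0    640    400 243184] [322.68990559 204.84688137] z.014 [ 0.47481869 -0.00705807  0.014     ] z.022 [ 0.47335279 -0.00703649  0.022     ]
ring 345 0.44692525267601013 -0.00846455991268158 0.043882474303245544
fit [ 0.4467125  -0.00854949]
scene blk [300 219  33  17 424] [316.01650943 226.93632075] z.014 [ 0.44443093 -0.00701753  0.014     ] z.022 [ 0.45440677 -0.00897733  0.022     ]
ring 324 0.45017004013061523 -0.009888725355267525 0.04600978642702103
fit [ 0.4507242  -0.00968545]
6.6167 [ 0.44682918 -0.00835509  0.20998263] [ 0.02466165 -0.72939477 -2.68853825]
coretop 13533 [ 0.4143149  -0.03320662  0.21700077] [0.4726376  0.02359511 0.23499051]
plane slope [ 0.04240493 -0.04085184  0.22698427] [ 0.44378458 -0.00440155  0.22698427] ((0.4416124224662781, -0.003682611510157585), 0.03414801508188248)
```

View pics/c4.png

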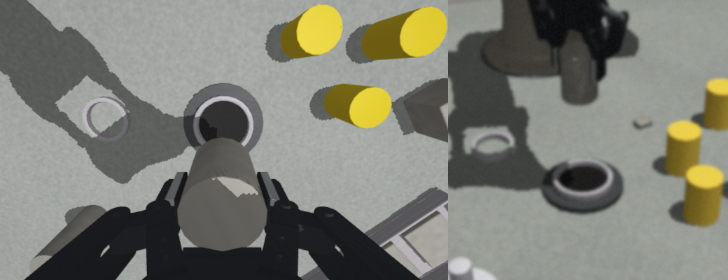

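The wrist view shows the core between the fingers and the dish ring behind it at about (222,120) in the composite. One wrist frame will give me both the dish and the core in the same camera.

Run:
```python
from h import *
from workcell import r, command_gripper, optics
im,W,d=wristcloud(optics,r)
P=W[(d>0)&(W[...,2]>.2245)&(W[...,2]<.2305)&(np.hypot(W[...,0]-.447,W[...,1]+.009)<.03)]
A=np.c_[P[:,:2]-P[:,:2].mean(0),np.ones(len(P))];print('top',len(P),np.linalg.lstsq(A,P[:,2],rcond=None)[0],P.mean(0),cv2.minEnclosingCircle(P[:,:2].astype(np.float32)))
print(np.histogram(W[(d>0)&(np.hypot(W[...,0]-.447,W[...,1]+.009)<.035)][:,2],bins=np.arange(.1,.25,.005)))
P=W[(d>0)&(W[...,2]>.019)&(W[...,2]<.026)&(np.hypot(W[...,0]-.447,W[...,1]+.009)<.055)]
A=np.c_[2*P[:,:2],np.ones(len(P))];print('ring',len(P),np.linalg.lstsq(A,(P[:,:2]**2).sum(1),rcond=None)[0][:2],P.min(0),P.max(0),cv2.minEnclosingCircle(P[:,:2].astype(np.float32)))
for n in('top','scene'):
  i2,d2,m,s=pickle.load(open(n+'4.pkl','rb'));V=cloud(m,d2)
  # core lower part below the fingers: z .155-.18
  for lo in(.158,.166,.174):
    Q=V[(d2>0)&(V[...,2]>lo)&(V[...,2]<lo+.008)&(np.hypot(V[...,0]-.447,V[...,1]+.009)<.045)]
    if len(Q)>20:
      A=np.c_[2*Q[:,:2],np.ones(len(Q))];so=np.linalg.lstsq(A,(Q[:,:2]**2).sum(1),rcond=None)[0];print(n,lo,len(Q),so[:2],np.sqrt(so[2]+so[:2]@so[:2]))
```

```text
top 11732 [ 0.00734873 -0.00356425  0.22755897] [ 0.44509459 -0.00555517  0.22755897] ((0.4447634220123291, -0.0065122912637889385), 0.029153835028409958)
(array([    0,     0,     0,     0,     0,     0,     0,     0,     0,
           0,     0,    22,   197,   195,   221,   247,   270,   298,
         418,   569,   623,   692,   781,   877,   937, 11756,   294,
         488,   594]), array([0.1  , 0.105, 0.11 , 0.115, 0.12 , 0.125, 0.13 , 0.135, 0.14 ,
       0.145, 0.15 , 0.155, 0.16 , 0.165, 0.17 , 0.175, 0.18 , 0.185,
       0.19 , 0.195, 0.2  , 0.205, 0.21 , 0.215, 0.22 , 0.225, 0.23 ,
       0.235, 0.24 , 0.245]))
ring 1307 [ 0.44835742 -0.0057406 ] [ 0.40545695 -0.04931899  0.0190323 ] [0.49197279 0.03713825 0.02508546] ((0.4489280581474304, -0.006232776679098606), 0.043986544013023376)
scene 0.158 101 [ 0.44874892 -0.01018937] 0.023906802633900846
scene 0.166 101 [ 0.4490982  -0.01038226] 0.023779568081795058
scene 0.174 94 [ 0.44950053 -0.01017543] 0.023448088080723482
```

Run:
```python
from h import *
from workcell import r, command_gripper, optics
o=q(np.radians(45)); x,y=.4494,-.0082
r.move_straight([x,y,.2],o,speed=.1)
r.move_straight([x,y,.085],o,speed=.12)
hit=r.move_straight([x,y,.062],o,speed=.025,max_force=8)
s=r.read_state();print('hit',hit,s['time_s'],s['eef_pos'],s['contact_force'],s['grip_width'])
if .063<s['eef_pos'][2]<.070:
    command_gripper(.075)
    s=r.read_state();print(s['time_s'],s['eef_pos'],s['contact_force'],s['grip_width'])
    p=s['eef_pos']
    r.move_straight([p[0],p[1],.17],o,speed=.12)
    # side-step toward the cap so that the top camera sees the dish
    r.move_straight([.58,-.15,.24],o,speed=.25)
    s=r.read_state();print(s['time_s'],s['eef_pos'],s['contact_force'])
for n in('top','scene'):
    im,d=optics.get_image(n);m=optics.camera_model(n);pickle.dump((im,d,m,s),open(f'{n}5.pkl','wb')); cv2.imwrite(f'pics/{n}5.png',im[:,:,::-1])
    V=cloud(m,d)
    P=V[(d>0)&(V[...,2]>.075)&(V[...,2]<.093)&(np.hypot(V[...,0]-.447,V[...,1]+.009)<.045)]
    if len(P)>20: print(n,len(P),P.mean(0),cv2.minEnclosingCircle(P[:,:2].astype(np.float32)))
    Q=V[(d>0)&(V[...,2]>.018)&(V[...,2]<.027)&(np.hypot(V[...,0]-.447,V[...,1]+.009)<.055)]
    A=np.c_[2*Q[:,:2],np.ones(len(Q))];print('ring',np.linalg.lstsq(A,(Q[:,:2]**2).sum(1),rcond=None)[0][:2])
im,W,d=wristcloud(optics,r); cv2.imwrite('pics/w5.png',im[:,:,::-1])
blob(W,d,(.6324,-.1943),.03,.06,.075); blob(W,d,(.6324,-.1943),.05,.014,.026)
a=cv2.imread('pics/w5.png');b=cv2.imread('pics/scene5.png')[100:340,190:430]
cv2.imwrite('pics/c5.png',np.hstack([cv2.resize(a,(480,300)),cv2.resize(b,(300,300))]))
```

```text
hit True 8.875 [ 0.44927589 -0.00815676  0.06684506] [-0.99174476  1.23877462  5.35069185] 0.04895527119680053
9.25 [ 0.44851374 -0.0080189   0.06618911] [-0.38498616  0.33823895 -0.26517504] 0.07550065422898827
11.2417 [ 0.57922639 -0.14942326  0.23902269] [-0.93926829  0.58152878  0.48559866]
top 209 [0.45142822 0.0005408  0.08365165] ((0.44848063588142395, -0.007634020410478115), 0.024739211425185204)
ring [ 0.44758267 -0.0075886 ]
scene 369 [ 0.45502302 -0.01111094  0.08220233] ((0.45145222544670105, -0.009993263520300388), 0.026185117661952972)
ring [ 0.44969319 -0.0094309 ]
n 547 px [325.04204753 248.88665448] mean [ 0.63428222 -0.19123474  0.06619762] circ 0.635516881942749 -0.19213002920150757 0.014099109917879105
n 2895 px [324.03557858 227.18272884] mean [ 0.63075809 -0.18781575  0.02064114] circ 0.6356210708618164 -0.19218158721923828 0.042160242795944214
```

View pics/c5.png

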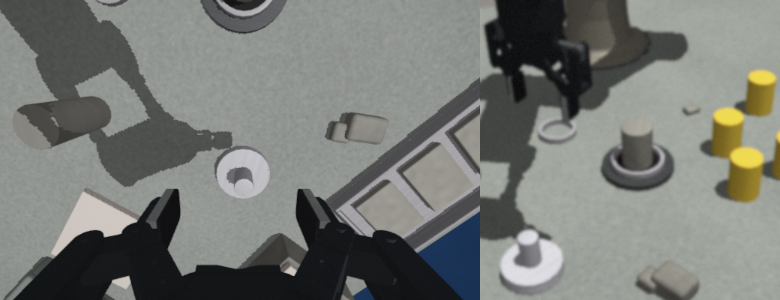

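View pics/top5.png

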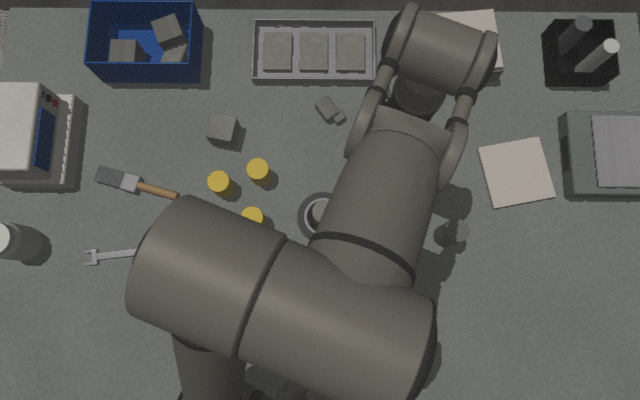

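The scene view shows the core upright in the dish at composite (637,145). Its centre agrees with the ring's to within about 2 mm in both views. The cap is at wrist composite (242,172), knob up. Grasping the knob next.

Run:
```python
from h import *
from workcell import r, command_gripper, optics
o=q(np.radians(45)); x,y=.6342,-.1932
command_gripper(.06,70)
r.move_straight([x,y,.2],o,speed=.15)
r.move_straight([x,y,.10],o,speed=.15)
hit=r.move_straight([x,y,.053],o,speed=.06,max_force=12)
command_gripper(.015,70)
s=r.read_state();print(hit,s['time_s'],s['eef_pos'],s['grip_width'],s['contact_force'])
if .024<s['grip_width']<.032:
    r.move_straight([x,y,.22],o,speed=.15)
    s=r.read_state();print(s['time_s'],s['eef_pos'],s['grip_width'],s['contact_force'])
im,d=optics.get_image('scene');m=optics.camera_model('scene');cv2.imwrite('pics/s6.png',im[:,:,::-1]);pickle.dump((im,d,m,s),open('scene6.pkl','wb'))
im,W,d=wristcloud(optics,r);cv2.imwrite('pics/w6.png',im[:,:,::-1])
p=s['eef_pos']; P=W[(d>0)&(abs(W[...,2]-(p[2]-.033))<.006)&(np.hypot(W[...,0]-p[0],W[...,1]-p[1])<.055)]
if len(P)>50:
    A=np.c_[P[:,:2]-P[:,:2].mean(0),np.ones(len(P))];print('disc',len(P),np.linalg.lstsq(A,P[:,2],rcond=None)[0],cv2.minEnclosingCircle(P[:,:2].astype(np.float32)))
a=cv2.imread('pics/w6.png');b=cv2.imread('pics/s6.png')[100:340,120:360]
cv2.imwrite('pics/c6.png',np.hstack([cv2.resize(a,(480,300)),cv2.resize(b,(300,300))]))
```

```text
False 14.525 [ 0.63456475 -0.19327306  0.05368126] 0.026619436895770968 [-0.94862748  1.0960421   4.02656317]
15.7917 [ 0.63365923 -0.19300224  0.21861386] 0.026351159995603647 [-0.06775333  0.39067981 -4.59173547]
disc 9546 [ 0.00700193 -0.00808854  0.18544544] ((0.6337904930114746, -0.19195598363876343), 0.042047932744026184)
```

View pics/c6.png

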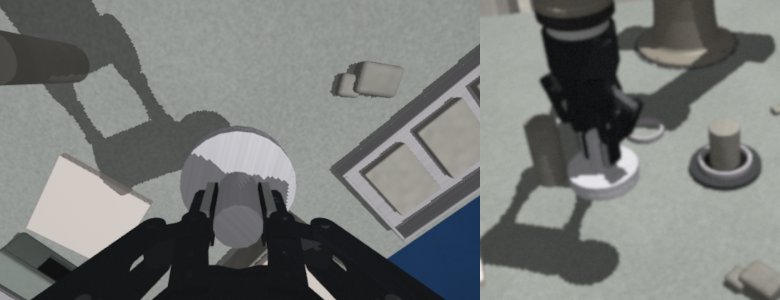

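The cap is held level (tilt under 0.7°) and centred on the TCP to about 1 mm. Carrying it over the core.

Run:
```python
from h import *
from workcell import r, command_gripper, optics
o=q(np.radians(45)); x,y=.4490,-.0083
r.move_straight([x,y,.22],o,speed=.18)
r.move_straight([x,y,.148],o,speed=.1)
s=r.read_state();print(s['time_s'],s['eef_pos'],s['contact_force'])
im,d=optics.get_image('scene');cv2.imwrite('pics/s7.png',cv2.resize(im[120:270,230:400],(680,600),interpolation=3)[:,:,::-1])
m=optics.camera_model('scene');V=cloud(m,d)
for nm,lo,hi,rr in(('core',.04,.075,.035),('capside',.096,.112,.05)):
    Q=V[(d>0)&(V[...,2]>lo)&(V[...,2]<hi)&(np.hypot(V[...,0]-x,V[...,1]-y)<rr)]
    A=np.c_[2*Q[:,:2],np.ones(len(Q))];so=np.linalg.lstsq(A,(Q[:,:2]**2).sum(1),rcond=None)[0];print(nm,len(Q),so[:2],np.sqrt(so[2]+so[:2]@so[:2]))
```

```text
18.3583 [ 0.44947201 -0.00844795  0.14842062] [-0.5833025  -0.3739889  -3.43068273]
core 352 [ 0.45120056 -0.01026752] 0.023902282404100278
capside 311 [ 0.45395556 -0.01126891] 0.038826370137290796
```

View pics/s7.png

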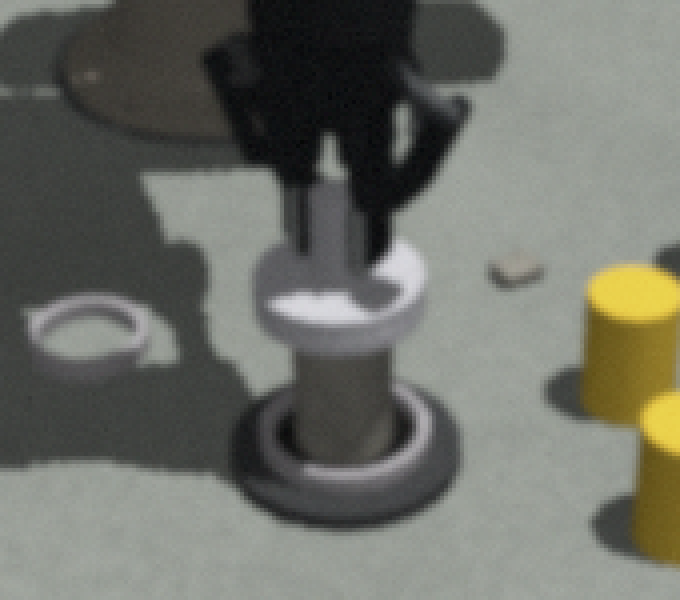

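The cap at (340,300) hangs centred above the core at (343,400), with the fits agreeing to about 2 mm against a 10 mm clearance. Lowering.

Run:
```python
from h import *
from workcell import r, command_gripper, optics
o=q(np.radians(45)); x,y=.4485,-.0083
hit=r.move_straight([x,y,.121],o,speed=.03,max_force=8)
s=r.read_state();print('hit',hit,s['time_s'],s['eef_pos'],s['contact_force'],s['torque'])
if .123<s['eef_pos'][2]<.131:
    command_gripper(.055)
    s=r.read_state();p=s['eef_pos'];print(s['time_s'],p,s['contact_force'],s['grip_width'])
    r.move_straight([p[0],p[1],.24],o,speed=.12)
    r.move_straight([.45,.22,.28],o,speed=.25)
for n in('top','scene'):
    im,d=optics.get_image(n);m=optics.camera_model(n);V=cloud(m,d)
    f=dict(top=(slice(150,270),slice(260,420)),scene=(slice(130,280),slice(220,420)))[n]
    cv2.imwrite(f'pics/{n}8.png',cv2.resize(im[f],(400,300),interpolation=3)[:,:,::-1])
    near=(d>0)&(np.hypot(V[...,0]-.449,V[...,1]+.008)<.06)
    for nm,lo,hi in(('disc',.088,.1),('knob',.134,.148)):
        P=V[near&(V[...,2]>lo)&(V[...,2]<hi)]
        if len(P)>15:
            A=np.c_[P[:,:2]-P[:,:2].mean(0),np.ones(len(P))];print(n,nm,len(P),np.median(P[:,2]),np.linalg.lstsq(A,P[:,2],rcond=None)[0][:2],cv2.minEnclosingCircle(P[:,:2].astype(np.float32)))
cv2.imwrite('pics/c8.png',np.hstack([cv2.imread('pics/top8.png'),cv2.imread('pics/scene8.png')]))
print(r.read_state()['time_s'])
```

```text
hit True 19.0833 [ 0.44869543 -0.00832792  0.12760619] [-0.94668282 -0.6333571   5.02996871] [ 0.00378523  0.11902095 -0.015559  ]
19.4667 [ 0.44778527 -0.00814339  0.12677821] [-0.44319729  0.27042995 -0.50579897] 0.05499593341046321
top disc 1016 0.09385387808048427 [0.00253579 0.00060912] ((0.44784608483314514, -0.009446797892451286), 0.04216349869966507)
top knob 142 0.13974923531945316 [ 0.02517515 -0.03447225] ((0.4479534924030304, -0.009260120801627636), 0.013825577683746815)
scene disc 737 0.09311456464673884 [-0.01430117  0.00118639] ((0.4510664641857147, -0.011730913072824478), 0.04355929419398308)
scene knob 109 0.13880670814422466 [-0.05929203  0.01846046] ((0.45106926560401917, -0.010346795432269573), 0.015056251548230648)
21.7333
```

View pics/c8.png

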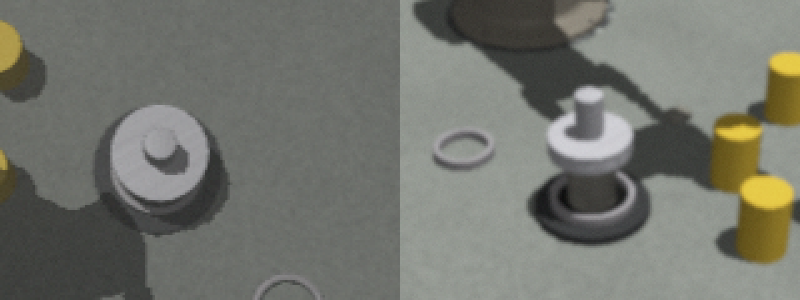

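The cap sits level on the core with its disc top at 93.9 mm (94 mm expected) and the knob up. The gripper is clear of everything, so I'm handing in.

Run:
```python
from workcell import r
r.hold(.3); r.finish_job(); print(r.read_state()['time_s'])
```

```text
the job is handed in; nothing more can be done
the job is handed in; nothing more can be done
```

The job is handed in, at about 22 s on the robot's clock: the short grey core stands upright in the dish and the cap is fully down on it, knob up. I took the core from among the four yellow look-alikes and left those, the taller core and everything else alone.

- **Core:** it stands in the dish, and its centre matched the dish ring's to about 2 mm in both cameras.
- **Cap:** the top camera put the top of its disc at 93.9 mm (94 mm expected when fully seated), level to about 0.15°. It is centred on the core to about 2 mm.
- **Disagreement:** absolute positions differed by 2–4 mm between the cameras, so I averaged them or compared two things in the same view. The scene camera read the cap about 1 mm lower (93.1 mm) and slightly more tilted (0.8°), which I take as measurement noise.
- **Not re-checked:** I did not measure the taller core's position again at the end. The arm never went down near it.

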